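# Find the glazed lens cell by weight and show it over the light plate

## Robot

A 6-joint arm with a two-finger parallel gripper is mounted at the origin on the work surface. World frame = base frame: x ahead of the robot, y to its left, z up, the work surface at z = 0. Lengths are in m, angles in rad, forces in N, time in s.
With the tool pointing down it reaches from about 0.375 to 0.9 m from the base axis. Payload 3.1 kg.
Tool frame: the origin (TCP) lies on the centre line of the jaws, within the pads' length; the fingertips stand robot.tip_reach ahead of it and the grasp point (between the pads) lies 8 mm behind it (robot.tip_reach is the distance from the TCP to the fingertips, in m); z points along the fingers, y is the line along which they close (so a half turn about z gives the same grasp; the last joint's range is limited). The gripper opens to 87 mm and grips with 3 to 60 N. Pads are 19 mm wide; open, the fingers measure 117 mm over their backs; the gripper's body (75 mm by 190 mm) begins 51 mm behind the grasp point.
Start: joints at [-1.456, 0.527, 1.433, -0, 1.181, -0.178], TCP at [0.181, -0.598, 0.234] pointing down, gripper open.
Joint ranges: [-3.08, 3.08], [-0.75, 2.2], [0.22, 2.44], [-1.43, 4.57], [0, 2.65], [-2.85, 2.85]. Speed limits (rad/s): [2.79, 2.79, 3.14, 3.14, 3.14, 3.14].

## Interface

Orientations are given as a unit quaternion [x, y, z, w].
In Python, from rig import robot gives the robot as it stands.
- The arm moves only by the tool jog_arm, never from a script. Its argument "motion" is one flat list of numbers, 7 for each row, row after row: the shift along the tool's x, y, z scaled (see below), then the turn, a rotation vector about the tool's x, y, z scaled (see below), then the gripper's target within -1 to 1 (shut at 1, half-way at 0, fully open at -1). In form: [x, y, z, rx, ry, rz, hand, x, y, z, rx, ry, rz, hand, ...]. A call has 1 to 12 rows; each row shifts and turns the commanded pose from where the row before left it, along the tool's axes as they then stand; what a row does not reach is not made up. The controller multiplies each number of a shift by 4 cm and each number of a turn by 4 degrees. A row lasts 1/8 s, in which the tool goes at most 62.5 mm and 10.7 degrees, less where a joint would pass 70% of its speed; a pose out of reach is approached as far as the arm can. A call with a number of a shift or a turn outside -1 to 1 is refused whole. A call with a gripper value outside its range is refused whole. The fingers move at their own pace and stop on an object; "grip_force" is the grip in N (left out, the last holds). Time passes only in rows, so rows that do not move let the fingers close. It gives the time, the measured TCP pose, the force, the opening and the grip force at its end, in the units of the state.
- robot.get_obs(): the state, without advancing time (a new reading comes with each control period).
- robot.camera(name): name is "scene" or "top" or "wrist"; returns the picture (384x512x3 uint8, blue, green, red); there is no depth.
- robot.calibration(name): a dict with "fx", "fy", "cx", "cy" (pixels), "dist_coeffs" ([k1, k2, p1, p2, k3] as OpenCV has them; the pictures are not rectified), "R" (3x3) and "t" (3): a world point X has camera coordinates R X + t; the wrist camera has in their place "T_tool_cam" (4x4, takes a point from camera to tool coordinates, whose origin is the TCP and whose axes are the flange's). Camera axes: x right, y down, z forward; pixel columns grow to the right and rows downward; lengths in m; the calibration is good to about 2 mm. A picture is of the moment at which its call begins: read the wrist's pose just before it. calibration takes no time and is no camera call.
- robot.hand_in(): hands the job in; it is judged then, once.
The state is a dict: "time": time; "q": joint angles; "joint_velocities": joint speeds; "joint_torque": joint torques, N m; "position": TCP position; "tool_rot": TCP orientation; "ft_force": force on the tool from outside, world axes, zero at the start; "moment": the same for the moment, N m; "grip_width": finger opening in m; "grip_force": force on a finger pad.
Only numpy, scipy, OpenCV 4.12 (cv2) and the standard library are available. Lean on these libraries where they do the work, as an engineer would, in place of code of your own. Each camera call takes 0.05 s, during which the arm holds its last target. There are 200 camera calls.

## Task

Of the two look-alike lens cells in the aluminium rack, one has its glass fitted and is heavier; find it by feel. First lift the cell at the rack's blue end straight up clear of the rack, hold it still for a second and set it gently back upright in its recess, then lift the cell at the yellow end in the same way. Finish holding the heavier cell upright in the gripper, still and a few centimetres above the middle of the lit disc of the light plate without resting on anything, with the lighter cell standing in the recess it came from and the other things on the bench left alone.

Things in the scene. Friction and masses are not known exactly. Their poses are not given: they have to be found in the camera images.
- cell_p: one of two lens cells that look exactly alike: an upright round black barrel with two fine steel rings, 46 mm diameter, 55 mm tall, glass on its top face. Origin at the centre of its underside, z up its axis. Rigid. One is the heavier (0.38 to 0.58 kg), the other the lighter (0.16 to 0.24 kg); neither look nor name tells which.
- cell_q: one of two lens cells that look exactly alike: an upright round black barrel with two fine steel rings, 46 mm diameter, 55 mm tall, glass on its top face. Origin at the centre of its underside, z up its axis. Rigid. One is the heavier (0.38 to 0.58 kg), the other the lighter (0.16 to 0.24 kg); neither look nor name tells which.
- blue_seat (a point): centre of the floor of the recess at the rack's blue-striped end, where one cell stands at the start. The recess is round, 54 mm diameter, 8 mm deep, its floor 12 mm above the bench, so a cell stands with 47 mm showing.
- yellow_seat (a point): centre of the floor of the recess at the rack's yellow-striped end, made like the blue one, where the other cell stands at the start.
- disc (a point): centre of the upper face of the lit disc (pale yellow, 86 mm diameter), 25 mm above the bench, in the middle of the light plate: a fixed white block 140 x 140 mm, 24 mm tall.
- brush_jar: bystander: glass jar, 64 mm diameter, 85 mm tall, with three brushes standing in it up to 206 mm. Origin at the centre of its underside. Leave alone.
- sample_jar: bystander: closed round jar, 52 mm diameter, 75 mm tall. Origin at the centre of its underside. Leave alone.
- tub: bystander: open clear plastic tub, 80 x 110 mm, 45 mm tall. Origin at the centre of its underside. Leave alone.
- rack: fixed aluminium block, 220 x 90 mm, 20 mm tall, at any yaw. Origin at the centre of its underside, x towards its blue end. The two recess centres lie at x = +65 mm (blue) and -65 mm (yellow). A 12 mm coloured stripe across the top at each end, and the recess floor, carry the colour.
- light_plate: the fixed light plate itself (see disc). Origin at the centre of its underside.
Mind the look-alikes: they are no part of the job. Several things have the shape of the rack; the one meant has the colours described above.

How it is judged:
By the outcome, as a careful person would: the job done as asked, in the order asked, and still so for the second after the job is handed in, while the arm keeps its last pose, push and grip.
It also fails if it takes over 61 s, if anything falls off the work surface, if the arm or the gripper's body presses on something with over 40 N, if the wrist force passes 120 N, or if a joint passes its speed limit or range.

## Working session

There is one attempt and no reset: what is moved stays moved. The work goes in short steps, Python scripts to look and compute and a tool call to move; the robot and the scene stay as the last step left them, time stands still between calls to the robot, and variables do not carry over. Pictures are saved under pics/ and viewed, at most 10 in all, crops included, and the job is handed in when it is done.

Besides the shell and the picture viewer there is one more tool, called after "Request:" as name(argument=value, ...) on one line, values as JSON. jog_arm: Moves the arm, as the interface text tells. Shifts and turns lie within -1 to 1; 1 stands for 4 cm of shift or 4 degrees of turn. Its arguments: {"type":"object","properties":{"motion":{"type":"array","items":{"type":"number"}},"grip_force":{"type":"number"}},"required":["motion"]}

```bash
mkdir -p pics; ls
python3 - <<'E'
from rig import robot
import cv2,numpy as np
o=robot.get_obs();print(o, robot.tip_reach)
a=robot.camera("top");b=robot.camera("scene")
cv2.imwrite("pics/top.png",a);cv2.imwrite("pics/scene.png",b)
for n in("top","scene","wrist"):print(n,robot.calibration(n))
E
```

```text
pics
{'time': 0.0, 'q': array([-1.45547854e+00,  5.28453396e-01,  1.43390280e+00,  7.80850565e-07,
        1.18138329e+00, -1.78481537e-01]), 'joint_velocities': array([ 1.39163574e-03,  4.43022619e-04, -9.37455592e-05,  4.65496461e-04,
        7.87256667e-04,  6.29111623e-04]), 'joint_torque': array([ 2.25302065e-04, -4.40041888e+01, -1.76591921e+01,  6.31152629e-02,
        5.82246878e-02, -1.59925512e-04]), 'position': array([ 0.18095115, -0.59749426,  0.23257929]), 'tool_rot': array([ 9.89229086e-01,  1.46371663e-01,  3.42557460e-05, -1.07287044e-03]), 'ft_force': array([-1.5820718 ,  0.14211015,  0.13636281]), 'moment': array([ 0.01367303,  0.04149708, -0.00425668]), 'grip_force': 0.0, 'grip_width': 0.08707530011404957} 0.011
top {'fx': 396.5396132877185, 'fy': 396.5396132877185, 'cx': 256.81459266106503, 'cy': 195.2072615194368, 'dist_coeffs': array([-0.1310948,  0.       ,  0.       ,  0.       ,  0.       ]), 'R': array([[-0.01108478, -0.99990757, -0.00787207],
       [-0.99602997,  0.0117365 , -0.08824144],
       [ 0.08832568,  0.00686268, -0.99606801]]), 't': array([0.0579
[... 287 characters left out ...]
  [ 0.324127  , -0.66398966, -0.67383931],
       [-0.31964952,  0.5935303 , -0.73861084]]), 't': array([-0.56264587, -0.09321878,  1.3191331 ])}
wrist {'fx': 272.54143309358426, 'fy': 272.54143309358426, 'cx': 254.36999705684465, 'cy': 185.7991080360623, 'dist_coeffs': array([-0.01113204,  0.        ,  0.        ,  0.        ,  0.        ]), 'T_tool_cam': array([[-6.81131439e-04, -9.68328792e-01, -2.49677567e-01,
         6.86691810e-02],
       [ 9.99999545e-01, -8.26179067e-04,  4.76141489e-04,
        -4.48291184e-04],
       [-6.67339892e-04, -2.49677129e-01,  9.68328914e-01,
        -1.51374355e-01],
       [ 0.00000000e+00,  0.00000000e+00,  0.00000000e+00,
         1.00000000e+00]])}
```

View pics/top.png

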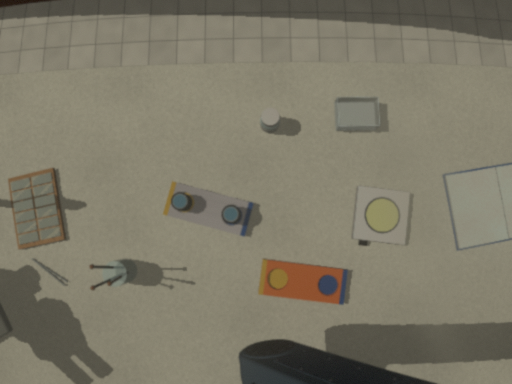

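View pics/scene.png

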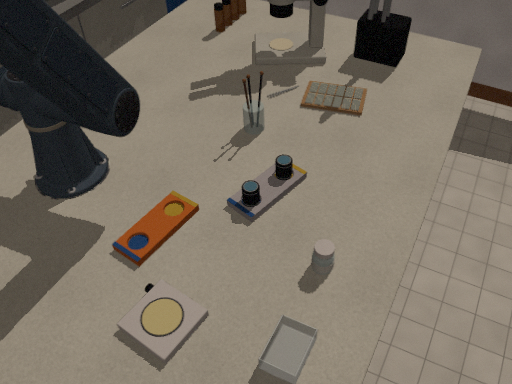

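The top view shows three groups of candidates.
- **Racks:** the grey aluminium rack with two cells at top px (208,208), with its yellow end at (170,198) and blue end at (247,218). An empty orange look-alike sits at (303,282).
- **Discs:** the light plate is at top px (382,215). A microscope stage with a pale disc at scene px (283,45) is a look-alike.
- **Bystanders:** brush jar at (118,270), sample jar at (270,120), tub at (357,114).

I choose the grey rack and the light plate at (382,215).

```bash
cat > h.py <<'E'
from rig import robot
import cv2,numpy as np
from scipy.spatial.transform import Rotation as Ro
def cam(n,o=None):
    c=robot.calibration(n);K=np.array([[c['fx'],0,c['cx']],[0,c['fy'],c['cy']],[0,0,1]]);d=c['dist_coeffs']
    if n=='wrist':
        T=np.eye(4);T[:3,:3]=Ro.from_quat(o['tool_rot']).as_matrix();T[:3,3]=o['position'];T=T@c['T_tool_cam']
        return K,d,T[:3,:3].T,-T[:3,:3].T@T[:3,3]
    return K,d,np.array(c['R']),np.array(c['t'])
def onz(n,px,z,o=None):
    K,d,R,t=cam(n,o)
    r=cv2.undistortPoints(np.float64([[px]]),K,d)[0,0]
    C=-R.T@t;v=R.T@np.array([r[0],r[1],1.]);return C+v*(z-C[2])/v[2]
def proj(n,X,o=None):
    K,d,R,t=cam(n,o);return cv2.projectPoints(np.float64([X]),cv2.Rodrigues(R)[0],t,K,d)[0][0,0]
def blobs(im,lo,hi,roi,amin=20):
    x0,y0,x1,y1=roi;m=cv2.inRange(cv2.cvtColor(im[y0:y1,x0:x1],cv2.COLOR_BGR2HSV),lo,hi)
    n,l,s,c=cv2.connectedComponentsWithStats(m)
    return [(s[i,4],*(c[i]+[x0,y0]).round(1)) for i in range(1,n) if s[i,4]>=amin]
E
python3 - <<'E'
from h import *
a=cv2.imread("pics/top.png");b=cv2.imread("pics/scene.png")
roi=(155,175,262,240)
Y=blobs(a,(18,90,80),(35,255,255),roi);B=blobs(a,(105,90,50),(125,255,255),roi);G=blobs(a,(85,50,50),(104,255,255),roi)
D=blobs(a,(18,50,120),(38,255,255),(350,185,415,250),300)
print(Y,B,G,D)
for L,z in((Y,.02),(B,.02),(G,.067),(D,.025)):
  for s in L:
    p=onz("top",s[1:],z);print(z,p.round(4),proj("scene",p).round(1))
print([blobs(b,(18,50,120),(38,255,255),(130,280,200,350),300),blobs(b,(85,50,50),(104,255,255),(220,140,310,215))])
for n,px in(("sample",(271,129)),("brush",(120,280)),("tub",(357,115))):print(n,onz("top",px,0.0).round(3))
cv2.imwrite("pics/crop.png",cv2.resize(a[160:310,150:420],None,fx=2.9,fy=2.9,interpolation=cv2.INTER_CUBIC))
E
```

```text
[(np.int32(159), np.float64(169.2), np.float64(197.9))] [] [(np.int32(90), np.float64(179.3), np.float64(200.7)), (np.int32(95), np.float64(230.2), np.float64(213.6))] [(np.int32(834), np.float64(382.0), np.float64(214.6))]
0.02 [0.5732 0.2794 0.02  ] [293.  165.2]
0.067 [0.562  0.2432 0.067 ] [283.9 159.4]
0.067 [0.5288 0.1169 0.067 ] [250.5 185.9]
0.025 [ 0.5229 -0.2721  0.025 ] [162.  316.6]
[[(np.int32(1125), np.float64(161.6), np.float64(316.4))], [(np.int32(76), np.float64(283.5), np.float64(159.4)), (np.int32(90), np.float64(250.2), np.float64(185.8))]]
sample [0.757 0.011 0.   ]
brush [0.358 0.417 0.   ]
tub [ 0.795 -0.223  0.   ]
```

View pics/crop.png

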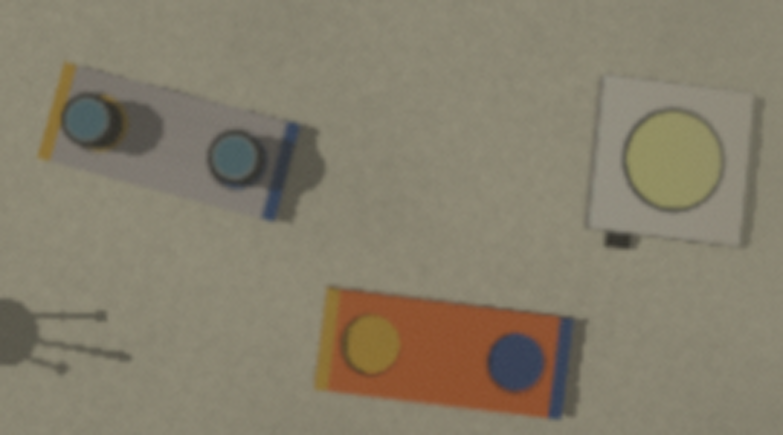

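The crop confirms the choice. The aluminium rack has its yellow stripe at crop px (57,110) and blue at (280,170), and each end holds a cell. The orange rack is the look-alike, and the lit disc is at (673,160). The cell spacing measures 130.6 mm against an expected 130 mm, and the two views agree within 1 px. I'm moving above the blue-end cell.

Request:
jog_arm(motion=[0.75, -0.81, 0, 0, 0, 0, -1, 0.75, -0.81, 0, 0, 0, 0, -1, 0.75, -0.81, 0, 0, 0, 0, -1, 0.75, -0.81, 0, 0, 0, 0, -1, 0.75, -0.81, 0, 0, 0, 0, -1, 0.75, -0.81, 0, 0, 0, 0, -1, 0.75, -0.81, 0, 0, 0, 0, -1, 0.75, -0.81, 0, 0, 0, 0, -1, 0.75, -0.81, 0, 0, 0, 0, -1, 0.75, -0.81, 0, 0, 0, 0, -1, 0.75, -0.81, 0, 0, 0, 0, -1, 0.75, -0.81, 0, 0, 0, 0, -1], grip_force=20)

```text
time: 1.6
position: [0.4133, -0.1204, 0.2334]
tool_rot: [0.989, 0.146, -0.0, -0.0]
ft_force: [1.1, -0.5, 0.6]
grip_width: 0.0871
grip_force: 0.0
```

Request:
jog_arm(motion=[0.75, -0.81, 0, 0, 0, 0, -1, 0.75, -0.81, 0, 0, 0, 0, -1, 0.75, -0.81, 0, 0, 0, 0, -1, 0.75, -0.81, 0, 0, 0, 0, -1, 0.75, -0.81, 0, 0, 0, 0, -1, 0.75, -0.81, 0, 0, 0, 0, -1, 0, 0, 0, 0, 0, 0, -1, 0, 0, 0, 0, 0, 0, -1])

```text
time: 2.6
position: [0.5282, 0.1162, 0.233]
tool_rot: [0.989, 0.147, -0.001, 0.0]
ft_force: [0.5, -0.5, -0.4]
grip_width: 0.0873
grip_force: 0.0
```

```bash
cat > look.py <<'E'
from h import *
import sys
z=float(sys.argv[1]);o=robot.get_obs();im=robot.camera("wrist");cv2.imwrite(f"pics/{sys.argv[2]}.png",im)
R=Ro.from_quat(o['tool_rot']).as_matrix();print(o['time'],o['position'].round(4),R.round(3).tolist(),o['ft_force'].round(2),o['grip_width'])
for s in blobs(im,tuple(map(int,sys.argv[3].split(','))),tuple(map(int,sys.argv[4].split(','))),(0,0,512,384),int(sys.argv[5])):
    p=onz("wrist",s[1:],z,o);print(s,p.round(4),"tool dx,dy",(R.T@(p-o['position']))[:2].round(4))
E
python3 look.py .067 w1 85,50,50 104,255,255 200
```

```text
2.6 [0.5282 0.1162 0.233 ] [[0.957, 0.29, -0.002], [0.29, -0.957, -0.0], [-0.002, -0.0, -1.0]] [ 0.51 -0.47 -0.41] 0.08731295020435702
(np.int32(641), np.float64(154.1), np.float64(114.1)) [0.5625 0.245  0.067 ] tool dx,dy [ 0.0705 -0.1133]
(np.int32(547), np.float64(253.1), np.float64(173.8)) [0.5289 0.1183 0.067 ] tool dx,dy [ 0.0016 -0.0018]
```

View pics/w1.png

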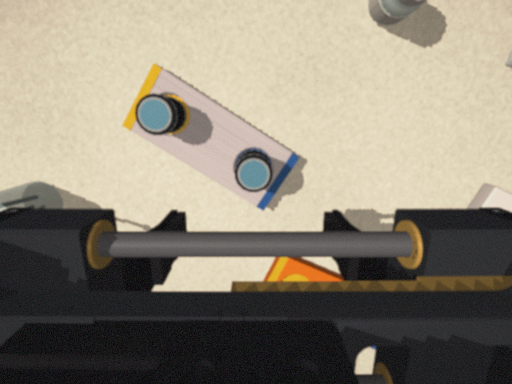

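The wrist view shows the blue-end cell at (253,174), about 2 mm off the tool axis, and the yellow-end cell at (154,114). I'm descending and gripping.

Request:
jog_arm(motion=[0.03, -0.04, 0.9, 0, 0, 0, -1, 0, 0, 0.9, 0, 0, 0, -1, 0, 0, 0.9, 0, 0, 0, -1, 0, 0, 0.9, 0, 0, 0, -1, 0, 0, 0.75, 0, 0, 0, -1, 0, 0, 0.48, 0, 0, 0, -1, 0, 0, 0, 0, 0, 0, -1, 0, 0, 0, 0, 0, 0, 1, 0, 0, 0, 0, 0, 0, 1, 0, 0, 0, 0, 0, 0, 1, 0, 0, 0, 0, 0, 0, 1], grip_force=25)

```text
time: 4.03
position: [0.5299, 0.1183, 0.0409]
tool_rot: [0.989, 0.146, 0.0, 0.0]
ft_force: [1.0, 0.3, -1.2]
grip_width: 0.055
grip_force: 0.0
```

Run:
```python
from rig import robot
o=robot.get_obs();print(o['time'],o['position'].round(4),o['ft_force'].round(2),o['grip_width'],o['grip_force'])
```

```text
4.025 [0.5299 0.1183 0.0409] [ 1.    0.3  -1.16] 0.055024818679937894 0.0
```

Request:
jog_arm(motion=[0, 0, 0, 0, 0, 0, 1, 0, 0, 0, 0, 0, 0, 1, 0, 0, 0, 0, 0, 0, 1, 0, 0, 0, 0, 0, 0, 1])

```text
time: 4.53
position: [0.5298, 0.1183, 0.0406]
tool_rot: [0.989, 0.146, 0.0, -0.0]
ft_force: [-0.0, 0.6, 3.5]
grip_width: 0.0449
grip_force: 24.9
```

Request:
jog_arm(motion=[0, 0, -0.2, 0, 0, 0, 1, 0, 0, -0.4, 0, 0, 0, 1, 0, 0, -0.5, 0, 0, 0, 1, 0, 0, -0.5, 0, 0, 0, 1, 0, 0, -0.3, 0, 0, 0, 1, 0, 0, -0.1, 0, 0, 0, 1, 0, 0, 0, 0, 0, 0, 1, 0, 0, 0, 0, 0, 0, 1, 0, 0, 0, 0, 0, 0, 1, 0, 0, 0, 0, 0, 0, 1, 0, 0, 0, 0, 0, 0, 1, 0, 0, 0, 0, 0, 0, 1])

```text
time: 6.02
position: [0.5297, 0.1183, 0.1203]
tool_rot: [0.989, 0.146, -0.0, -0.0]
ft_force: [-0.7, -0.0, -1.3]
grip_width: 0.045
grip_force: 24.9
```

```bash
cat > weigh.py <<'E'
from rig import robot
import numpy as np
F=[];T=[]
for i in range(16):
    robot.camera("wrist");o=robot.get_obs();F.append(o['ft_force']);T.append(o['joint_torque'])
F=np.array(F);print(F.mean(0).round(2),F.std(0).round(2),F[:,2].round(1),np.mean(T,0).round(2));print(o['time'],o['position'].round(4),o['tool_rot'].round(4),o['grip_width'],o['grip_force'])
E
python3 weigh.py
```

```text
[ 0.09  0.08 -1.58] [0.49 0.7  0.46] [-0.9 -2.  -2.1 -2.1 -2.  -1.6 -2.  -1.8 -1.1 -1.4 -1.3 -1.5 -0.7 -1.8
 -0.9 -2.1] [-0.000e+00 -4.124e+01 -1.200e+01  4.000e-02 -6.000e-02  0.000e+00]
6.825 [0.5297 0.1183 0.1204] [ 0.9892  0.1463  0.     -0.    ] 0.04474213778035905 24.894106879933133
```

Fz is about -1.6 N, so the blue-end cell is probably the light one. I held it for over 1 s, and I'm now setting it back gently.

Request:
jog_arm(motion=[0, 0, 0.3, 0, 0, 0, 1, 0, 0, 0.5, 0, 0, 0, 1, 0, 0, 0.5, 0, 0, 0, 1, 0, 0, 0.3, 0, 0, 0, 1, 0, 0, 0.15, 0, 0, 0, 1, 0, 0, 0.1, 0, 0, 0, 1, 0, 0, 0.08, 0, 0, 0, 1, 0, 0, 0.05, 0, 0, 0, 1, 0, 0, 0, 0, 0, 0, 1, 0, 0, 0, 0, 0, 0, 1, 0, 0, 0, 0, 0, 0, 1])

```text
time: 8.2
position: [0.5298, 0.1183, 0.0413]
tool_rot: [0.989, 0.146, 0.0, 0.0]
ft_force: [0.7, 0.5, -1.4]
grip_width: 0.0449
grip_force: 24.9
```

Request:
jog_arm(motion=[0, 0, 0.02, 0, 0, 0, 1, 0, 0, 0.01, 0, 0, 0, 1, 0, 0, 0, 0, 0, 0, 1, 0, 0, 0, 0, 0, 0, 1])

```text
time: 8.7
position: [0.5298, 0.1183, 0.0405]
tool_rot: [0.989, 0.146, 0.0, 0.0]
ft_force: [0.2, -0.4, 5.7]
grip_width: 0.0449
grip_force: 25.0
```

Request:
jog_arm(motion=[0, 0, 0, 0, 0, 0, -1, 0, 0, 0, 0, 0, 0, -1, 0, 0, 0, 0, 0, 0, -1, 0, 0, 0, 0, 0, 0, -1, 0, 0, 0, 0, 0, 0, -1, 0, 0, -0.3, 0, 0, 0, -1, 0, 0, -0.7, 0, 0, 0, -1, 0, 0, -0.9, 0, 0, 0, -1, 0, 0, -0.9, 0, 0, 0, -1, 0, 0, -0.6, 0, 0, 0, -1])

```text
time: 9.95
position: [0.5303, 0.1183, 0.1786]
tool_rot: [0.989, 0.146, 0.002, 0.0]
ft_force: [-0.5, -0.5, 0.9]
grip_width: 0.0873
grip_force: 0.0
```

Request:
jog_arm(motion=[0.42, -0.7, 0, 0, 0, 0, -1, 0.42, -0.7, 0, 0, 0, 0, -1, 0.42, -0.7, 0, 0, 0, 0, -1, 0.42, -0.7, 0, 0, 0, 0, -1, 0, 0, 0, 0, 0, 0, -1, 0, 0, 0, 0, 0, 0, -1])

```text
time: 10.7
position: [0.561, 0.2445, 0.1762]
tool_rot: [0.989, 0.147, -0.0, 0.0]
ft_force: [0.2, 0.5, -1.0]
grip_width: 0.0868
grip_force: 0.0
```

```bash
python3 look.py .067 w2 85,50,50 104,255,255 200; python3 weigh.py
```

```text
10.7 [0.561  0.2445 0.1762] [[0.957, 0.29, -0.001], [0.29, -0.957, -0.001], [-0.001, 0.0, -1.0]] [ 0.17  0.5  -0.97] 0.08681442068350873
(np.int32(797), np.float64(254.8), np.float64(186.0)) [0.5622 0.2447 0.067 ] tool dx,dy [0.0013 0.0001]
[0.08 0.11 0.03] [0.44 0.46 0.49] [-0.6 -0.2 -0.5 -0.3  0.3  0.4  0.1  0.2 -0.1  0.4  1.3  0.4 -0.7  0.4
 -0.4 -0.3] [ 3.000e-02 -4.428e+01 -1.569e+01  4.000e-02 -7.000e-02 -0.000e+00]
11.55 [0.5616 0.245  0.1759] [ 0.9892  0.1464 -0.     -0.    ] 0.08715386465701788 0.0
```

View pics/w2.png

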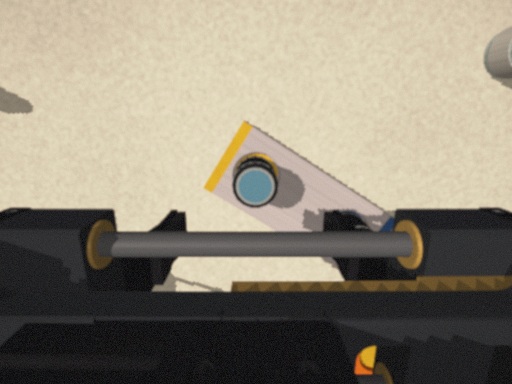

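The wrist view shows the yellow-end cell at (255,186), centred within 1 mm. The empty-hand force baseline is about 0, so the blue-end cell weighs about 0.165 kg. I'm descending on the yellow-end cell.

Request:
jog_arm(motion=[0.01, 0, 0.8, 0, 0, 0, -1, 0, 0, 0.9, 0, 0, 0, -1, 0, 0, 0.9, 0, 0, 0, -1, 0, 0, 0.5, 0, 0, 0, -1, 0, 0, 0.27, 0, 0, 0, -1, 0, 0, 0, 0, 0, 0, -1, 0, 0, 0, 0, 0, 0, 1, 0, 0, 0, 0, 0, 0, 1, 0, 0, 0, 0, 0, 0, 1, 0, 0, 0, 0, 0, 0, 1, 0, 0, 0, 0, 0, 0, 1, 0, 0, 0, 0, 0, 0, 1], grip_force=25)

```text
time: 13.05
position: [0.5621, 0.2449, 0.0413]
tool_rot: [0.989, 0.146, 0.0, 0.0]
ft_force: [0.8, -1.3, 1.3]
grip_width: 0.0446
grip_force: 25.0
```

Request:
jog_arm(motion=[0, 0, 0, 0, 0, 0, 1, 0, 0, 0, 0, 0, 0, 1, 0, 0, 0, 0, 0, 0, 1], grip_force=35)

```text
time: 13.42
position: [0.5621, 0.2449, 0.0413]
tool_rot: [0.989, 0.146, 0.0, 0.0]
ft_force: [1.1, -3.1, 2.8]
grip_width: 0.0443
grip_force: 34.9
```

Request:
jog_arm(motion=[0, 0, -0.2, 0, 0, 0, 1, 0, 0, -0.4, 0, 0, 0, 1, 0, 0, -0.5, 0, 0, 0, 1, 0, 0, -0.5, 0, 0, 0, 1, 0, 0, -0.3, 0, 0, 0, 1, 0, 0, -0.1, 0, 0, 0, 1, 0, 0, 0, 0, 0, 0, 1, 0, 0, 0, 0, 0, 0, 1, 0, 0, 0, 0, 0, 0, 1, 0, 0, 0, 0, 0, 0, 1, 0, 0, 0, 0, 0, 0, 1, 0, 0, 0, 0, 0, 0, 1])

```text
time: 14.92
position: [0.5619, 0.245, 0.1211]
tool_rot: [0.989, 0.146, -0.0, 0.0]
ft_force: [0.8, 0.0, -4.7]
grip_width: 0.0449
grip_force: 34.9
```

```bash
python3 weigh.py
python3 - <<'E'
from h import *
a=robot.camera("top");cv2.imwrite("pics/t2.png",a)
print([(s,onz("top",s[1:],.067).round(4)) for s in blobs(a,(85,50,50),(104,255,255),(155,175,262,240))])
E
```

```text
[-0.04 -0.12 -4.74] [0.56 0.38 0.49] [-5.1 -4.8 -4.4 -4.  -5.8 -4.2 -4.4 -4.2 -4.6 -4.6 -4.5 -5.1 -5.8 -4.6
 -4.9 -4.8] [-0.000e+00 -4.837e+01 -1.492e+01  3.000e-02 -7.000e-02  0.000e+00]
15.725 [0.5619 0.2451 0.1212] [ 0.9892  0.1464 -0.     -0.    ] 0.04436205077127871 34.90599323279007
[]
```

View pics/t2.png

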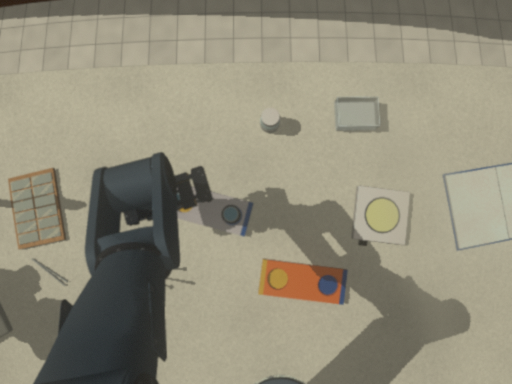

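The yellow-end cell reads 4.7 N (about 0.48 kg), so it is the heavier one. The top view shows the blue-end cell standing in its recess at (231,214). I'm raising the heavy cell and carrying it to the disc.

Request:
jog_arm(motion=[0, 0, -0.3, 0, 0, 0, 1, 0, 0, -0.6, 0, 0, 0, 1, 0, 0, -0.5, 0, 0, 0, 1, -0.1, 0.25, -0.1, 0, 0, 0, 1, -0.2, 0.51, 0, 0, 0, 0, 1, -0.29, 0.76, 0, 0, 0, 0, 1, -0.29, 0.76, 0, 0, 0, 0, 1, -0.29, 0.76, 0, 0, 0, 0, 1, -0.29, 0.76, 0, 0, 0, 0, 1, -0.29, 0.76, 0, 0, 0, 0, 1, -0.29, 0.76, 0, 0, 0, 0, 1, -0.29, 0.76, 0, 0, 0, 0, 1])

```text
time: 17.27
position: [0.5414, -0.017, 0.1802]
tool_rot: [0.989, 0.146, -0.001, -0.0]
ft_force: [-0.1, 0.6, -5.3]
grip_width: 0.0442
grip_force: 34.9
```

Request:
jog_arm(motion=[-0.29, 0.76, 0, 0, 0, 0, 1, -0.29, 0.76, 0, 0, 0, 0, 1, -0.29, 0.76, 0, 0, 0, 0, 1, -0.29, 0.76, 0, 0, 0, 0, 1, -0.29, 0.76, 0, 0, 0, 0, 1, -0.29, 0.76, 0, 0, 0, 0, 1, -0.29, 0.76, 0, 0, 0, 0, 1, -0.29, 0.76, 0, 0, 0, 0, 1, -0.15, 0.4, 0, 0, 0, 0, 1, 0, 0, 0, 0, 0, 0, 1, 0, 0, 0, 0, 0, 0, 1])

```text
time: 18.65
position: [0.5229, -0.29, 0.1806]
tool_rot: [0.989, 0.146, -0.001, -0.001]
ft_force: [0.8, -0.5, -4.8]
grip_width: 0.0446
grip_force: 34.9
```

Run:
```python
from h import *
o=robot.get_obs();R=Ro.from_quat(o['tool_rot']).as_matrix();d=np.array([.5229,-.2721,.095])-o['position']
print(o['time'],o['position'].round(4),o['tool_rot'].round(4),(R.T@d/.04).round(3),o['grip_width'],o['ft_force'])
```

```text
18.65 [ 0.5229 -0.29    0.1806] [ 9.892e-01  1.465e-01 -6.000e-04 -1.200e-03] [ 0.132 -0.424  2.142] 0.04464318335363428 [ 0.78824352 -0.53789522 -4.81688835]
```

Request:
jog_arm(motion=[0.04, -0.14, 0.3, 0, 0, 0, 1, 0.05, -0.15, 0.5, 0, 0, 0, 1, 0.04, -0.14, 0.5, 0, 0, 0, 1, 0, 0, 0.4, 0, 0, 0, 1, 0, 0, 0.3, 0, 0, 0, 1, 0, 0, 0.14, 0, 0, 0, 1, 0, 0, 0, 0, 0, 0, 1, 0, 0, 0, 0, 0, 0, 1, 0, 0, 0, 0, 0, 0, 1, 0, 0, 0, 0, 0, 0, 1, 0, 0, 0, 0, 0, 0, 1, 0, 0, 0, 0, 0, 0, 1])

```text
time: 20.15
position: [0.5237, -0.2735, 0.0956]
tool_rot: [0.989, 0.146, 0.0, 0.0]
ft_force: [-0.4, -0.2, -4.7]
grip_width: 0.0447
grip_force: 34.9
```

Run:
```python
from h import *
b=robot.camera("scene");a=robot.camera("top");o=robot.get_obs()
print(o['time'],o['position'].round(4),o['tool_rot'].round(4),o['ft_force'].round(2),abs(o['joint_velocities']).max(),o['grip_width'])
print([(s,onz("top",s[1:],.067).round(4)) for s in blobs(a,(85,50,30),(104,255,255),(155,175,262,240))])
c=np.vstack([cv2.resize(b[140:384,90:350],(520,488))]);cv2.imwrite("pics/s2.png",c)
```

```text
20.25 [ 0.5236 -0.2734  0.0956] [ 0.9892  0.1464  0.     -0.    ] [ 0.78  0.21 -5.2 ] 0.0013468826016066022 0.04459387383304423
[((np.int32(92), np.float64(230.3), np.float64(213.5)), array([0.529 , 0.1167, 0.067 ]))]
```

View pics/s2.png

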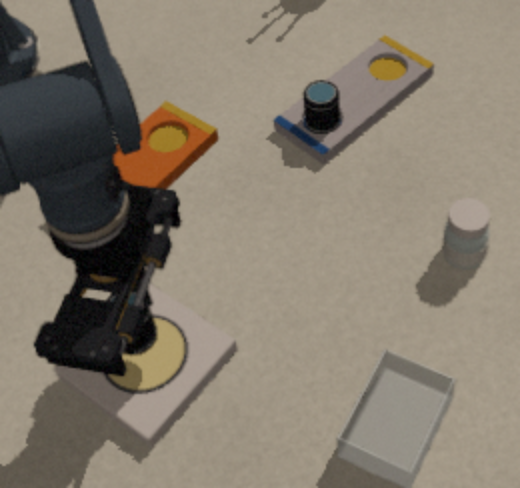

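The view shows the heavy cell held over the disc at (145,350), the blue-end cell upright in its recess at (321,105), the yellow recess empty, and the sample jar and tub undisturbed. I'm handing in.

```bash
python3 -c "
from rig import robot
print(robot.hand_in())"
```

```text
the job is handed in; nothing more can be done
None
```

I handed the job in at about 20 s: the heavier cell (yellow end, about 0.48 kg) is held still and upright about 4 cm above the middle of the lit disc, and the lighter one (about 0.165 kg) stands back in its blue recess.

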